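Slide the spear stone home into its display rail

ROBOT

A 6-joint arm with a two-finger parallel gripper is mounted at the origin on a cart in front of the work surface, level with it; the furniture and walls round the work are solid. World frame = base frame: x ahead of the robot, y to its left, z up, the work surface at z = 0. Lengths are in mm, angles in rad, forces in N, time in s.
With the tool pointing down it reaches from about 300 to 775 mm from the base axis. Payload 14.6 kg.
Tool frame: the origin (TCP) lies between the finger pads; the fingertips stand 25 mm ahead of it and the grasp point (between the pads) lies 6 mm ahead of it; z points along the fingers, y is the line along which they close (so a half turn about z gives the same grasp; the last joint's range is limited). The gripper opens to 94 mm and grips with 3 to 60 N. Pads are 16 mm wide; open, the fingers measure 119 mm over their backs; the gripper's body (75 mm by 177 mm) begins 78 mm behind the grasp point.
Start: joints at [-1.204, 0.3, 1.521, -0, 1.321, -0.067], TCP at [231.169, -499.049, 230.446] pointing down, gripper open.
Joint ranges: [-3.03, 3.03], [-0.79, 2.21], [0.23, 2.52], [-1.04, 4.18], [0, 3.07], [-2.55, 2.55]. Speed limits (rad/s): [2.22, 2.22, 2.57, 3.14, 3.14, 3.14].

INTERFACE

Orientations are given as [roll, pitch, yaw] about the fixed x, y, z axes, in that order (R = Rz(yaw) Ry(pitch) Rx(roll)).
In Python, from cell import manip gives the robot as it stands. The module is installed in compiled form; this text tells all that it offers.
- The arm moves only by the tool step_arm, never from a script. Its argument "series" is one flat list of numbers, 5 for each row, row after row: the shift along the world's x, y, z in mm, then the turn about the world's z in rad, then the closure, from 0 (fully open) to 1 (shut). In form: [dx, dy, dz, spin, jaw, dx, dy, dz, spin, jaw, ...]. A call has 1 to 20 rows; each row shifts and turns the commanded pose from where the row before left it; what a row does not reach is not made up. A row lasts 1/8 s, in which the tool goes at most 62.5 mm and 10.7 degrees, less where a joint would pass 70% of its speed; a pose out of reach is approached as far as the arm can. A call is refused whole if a number of a shift passes 62.5 or a number of a turn 0.188, either way. A call with a gripper value outside its range is refused whole. The fingers move at their own pace and stop on an object; "squeeze" is the grip in N (left out, the last holds). Time passes only in rows, so rows that do not move let the fingers close. It gives the time, the measured TCP pose, the force, the opening and the grip force at its end, in the units of the state.
- manip.read_state(): the state, without advancing time (a new reading comes with each control period).
- manip.camera(name): name is "side" or "top"; returns (picture, depth): 420x560x3 uint8, blue, green, red; 420x560 float32, mm along the optical axis (not along the pixel's ray), 0 where there is no reading.
- manip.camera_info(name): a dict with "fovy" (degrees; the focal length in pixels is half the picture's height over the tangent of half this angle, whatever the lens; pixels are square), "cx", "cy" (the principal point, pixels), "eye" and "orientation" of the camera in the world. Camera axes: x right, y down, z forward; pixel columns grow to the right and rows downward; lengths in mm; the calibration is good to about 2 mm. A picture is of the moment at which its call begins. camera_info takes no time and is no camera call.
- manip.sign_off(): hands the job in; it is judged then, once.
The state is a dict: "clock": time; "joints": joint angles; "qd": joint speeds; "effort": joint torques, N m; "eef_pos": TCP position; "eef_rot": TCP orientation; "wrist_force": force on the tool from outside, world axes, zero at the start; "moment": the same for the moment, N m; "finger_gap": finger opening in mm; "finger_force": force on a finger pad.
Only numpy, scipy, OpenCV 4.12 (cv2) and the standard library are available. Lean on these libraries where they do the work, as an engineer would, in place of code of your own. Each camera call takes 0.05 s, during which the arm holds its last target. There are 200 camera calls.

TASK

Push the tall spear stone across the cloth into the low three-sided wooden display rail, until the long side of its wooden base stands flush against the rail's back strip. It is easily tipped, so push low on the wooden base with the fingertips or the outside of the fingers: keep it upright on its feet, do not grip or lift it, and let nothing of the robot touch the slate blade. Do not disturb the stones standing round the rail, and leave the spear stone standing free.

Things in the scene. Friction and masses are not known exactly. Their poses are not given: they have to be found in the camera images.
- spear_stone: Tall spear stone, 302 mm, 0.42 kg: slate blade in a wooden base. Origin: middle of the underside, on the table; z up; both ends alike. Base board 62 mm (x) by 100 mm (y), from 5 to 24 mm height, on four short feet; on it a step 46 by 82 mm up to 32 mm. It slides if pushed on the board's edge; pushed along x above about 40 mm it tips. Starts 100 to 130 mm before home, up to 50 mm aside, up to 0.3 rad askew.
- blade_tip (a point): Top of the dark slate blade, 302 mm over the middle of the base. The blade stands on the step from 32 mm up: 12 mm thick in the stone's x, 62 mm wide in its y, narrowing to the tip. It must not be touched: a hand leaning back from it by 20 to 30 degrees reaches the base's edge with its fingertips and stays clear.
- display_rail: Display rail fixed on the cloth: a U of dark wooden strips 14 mm high, 12 mm thick, open toward its own -x (roughly toward the robot), no floor. Origin: on the table in the middle of the U, where the middle of the spear stone's base belongs (fully home: 1 mm past it in x), axes parallel. Side strips' inner faces at y = +64 and -64 mm, from the back strip to x = -12 mm.
- rail_back (a point): Middle of the inner face of the rail's back strip, at its top edge: 32 mm along +x from the rail's origin, 14 mm high. The long side of the spear stone's base comes flush against this face.
- rail_mouth (a point): Middle of the rail's open mouth on the table, 43 mm along -x from the rail's origin. From x = -12 mm to here the ends of the side strips flare outward, so that the mouth is about 147 mm wide.
- black_stone: Bystander: black viewing stone on an oval wooden stand, 46 x 59 mm, 102 mm tall, loose, beside the rail. Origin: centre of the underside. Must not be moved.
- green_stone: Bystander: green pointed viewing stone on an oval wooden stand, 43 x 56 mm, 88 mm tall, loose, beside the rail, on the other side. Origin: centre of the underside. Must not be moved.
- plum_stone: Bystander: purple-grey rounded stone, 36 x 44 mm, 30 mm high, loose, behind the rail. Origin: centre of the underside. Must not be moved.
There are look-alikes about, which are no part of the job. What is meant by the display_rail is not green, and is the larger of those in its own colour.

How it is judged (in metres and radians):
At the end, for the whole second after the job is handed in: The spear stone stands still and upright (0.04 rad) on the table in the rail: along the rail's x from 5 mm short of its origin to 6 mm past it, within 18 mm across, parallel to the back strip within 0.07 rad; the three bystanders within 10 mm of their starts (x of spear_stone in the frame of display_rail between -0.005 and 0.006 m and y of spear_stone in the frame of display_rail between -0.018 and 0.018 m and angle between the x axis of spear_stone and the x axis of display_rail, either way round below 0.07 rad and angle between spear_stone's own z axis and vertical below 0.04 rad and height (world z) of spear_stone below 0.004 m and linear speed of spear_stone below 0.01 m/s and distance of each of black_stone, green_stone, plum_stone from where it was at the start of the episode below 0.01 m); the robot touches nothing.
It fails at once if the spear stone tips by more than 0.2 rad (angle between spear_stone's own z axis and vertical above 0.2 rad).
It fails at once if the spear stone is lifted more than 7 mm (height (world z) of spear_stone above 0.007 m).
It fails at once if the robot touches the slate blade (contact force between any of the fingers, the arm and spear_stone_c1 above 0.3 N).
It fails at once if the base is gripped (pressed with the grasp point between the fingers inside the base's outline) (contact force between the fingers and spear_stone above 0.5 N and z of the grasp point in the frame of spear_stone below 0.06 m and x of the grasp point in the frame of spear_stone between -0.028 and 0.028 m and y of the grasp point in the frame of spear_stone between -0.047 and 0.047 m).
It fails at once if a stone standing round the rail is moved by more than 10 mm (distance of any of black_stone, green_stone, plum_stone from where it was at the start of the episode above 0.01 m).
It also fails if it takes over 67 s, if anything falls off the work surface, if the arm or the gripper's body presses on something with over 40 N, if the wrist force passes 120 N, or if a joint passes its speed limit or range.

## Working session

There is one attempt and no reset: what is moved stays moved. The work goes in short steps, Python scripts to look and compute and a tool call to move; the robot and the scene stay as the last step left them, time stands still between calls to the robot, and variables do not carry over. Pictures are saved under pics/ and viewed, at most 10 in all, crops included, and the job is handed in when it is done.

Besides the shell and the picture viewer there is one more tool, called after "Emit:" as name(argument=value, ...) on one line, values as JSON. step_arm: Moves the arm, as the interface text tells. Its arguments: {"type":"object","properties":{"series":{"type":"array"},"squeeze":{"type":"number"}},"required":["series"]}

```bash
mkdir -p pics; cat > h.py <<'E'
import numpy as np, cv2
from cell import manip
def cam(n):
    i=manip.camera_info(n); p,d=manip.camera(n); return i,p,d
def f(i): return 210/np.tan(np.radians(i['fovy'])/2)
E
python3 - <<'E'
from h import *
for n in('top','side'):
    i,p,d=cam(n); print(n,i); cv2.imwrite(f'pics/{n}0.png',p); np.savez(f'{n}0.npz',p=p,d=d)
print(manip.read_state())
E
```

```text
top {'fovy': 56.22869770274067, 'cx': 274.14072231067524, 'cy': 204.81183761623475, 'eye': array([ 403.54789784,  173.92734387, 1020.29111081]), 'orientation': array([-2.94928451,  0.00925474, -1.58728326])}
side {'fovy': 46.7453829497698, 'cx': 270.8298144031572, 'cy': 205.92839810847536, 'eye': array([ 451.37743949, 1285.50744319,  736.6039161 ]), 'orientation': array([-2.02991698, -0.02547212, -3.03405741])}
{'clock': 0.1, 'joints': array([-1.20358227e+00,  3.00420361e-01,  1.52151609e+00, -1.20376741e-05,
        1.32067534e+00, -6.66235889e-02]), 'qd': array([ 0.00232185, -0.00186393, -0.00062109, -0.00227168,  0.00103209,
       -0.00114215]), 'effort': array([ 1.57073580e-03, -5.32644439e+01, -3.53282869e+01,  7.10314955e-02,
        2.34601612e-02, -8.03505964e-05]), 'eef_pos': array([ 231.10568217, -498.86548111,  229.94163631]), 'eef_rot': array([-3.14057500e+00, -5.62139718e-05,  4.33840605e-01]), 'wrist_force': array([-0.41648495,  0.0372422 , -0.04107691]), 'moment': array([-0.02416994,  0.07646506,  0.02754392]), 'finger_force': 0.0, 'finger_gap': 94.2027123075832}
```

View pics/top0.png

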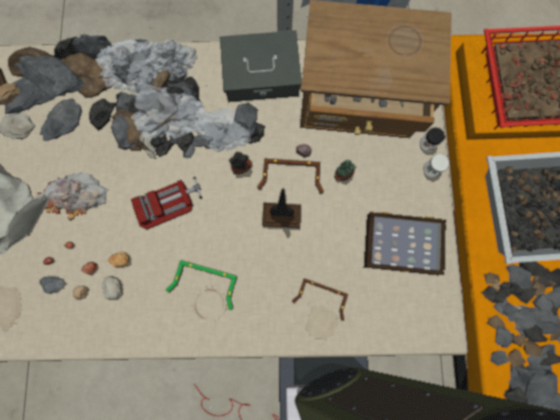

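View pics/side0.png

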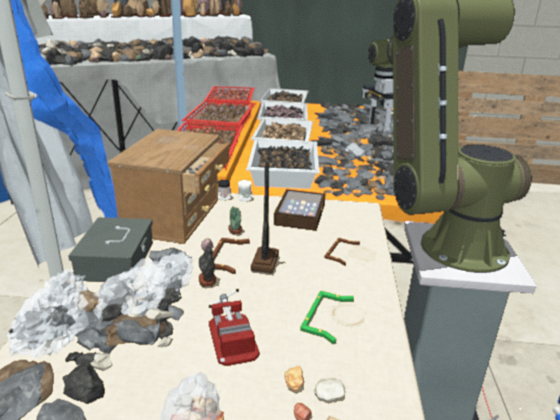

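The top view shows the spear stone at about (281,213). There are three U-rails:
- **Green rail:** (205,280), wrong colour.
- **Small brown rail:** (322,295).
- **Larger brown rail:** (291,172), with the black stone (240,163), green stone (345,171) and plum stone (304,149) around it. This one fits the description.

I'll confirm it in a crop and measure.

```bash
cat >> h.py <<'E'
from scipy.spatial.transform import Rotation as Ro
def world(i,uv,z):
    uv=np.atleast_2d(uv).astype(float); F=f(i)
    r=np.c_[(uv[:,0]-i['cx'])/F,(uv[:,1]-i['cy'])/F,np.ones(len(uv))]@Ro.from_euler('xyz',i['orientation']).as_matrix().T
    return i['eye']+r*((z-i['eye'][2])/r[:,2])[:,None]
def cloud(i,d):
    v,u=np.mgrid[:420,:560]; F=f(i)
    c=np.stack([(u-i['cx'])/F*d,(v-i['cy'])/F*d,d],-1)
    return c@Ro.from_euler('xyz',i['orientation']).as_matrix().T+i['eye']
E
python3 - <<'E'
from h import *
i=manip.camera_info('top'); a=np.load('top0.npz'); p,d=a['p'],a['d']
W=cloud(i,d)
print('cloth z',np.median(W[240:260,100:160,2]))
c=cv2.resize(p[130:240,210:370],None,fx=5,fy=5,interpolation=cv2.INTER_CUBIC); cv2.imwrite('pics/crop0.png',c)
hsv=cv2.cvtColor(p,cv2.COLOR_BGR2HSV)
m=((hsv[...,2]<120)).astype(np.uint8); m[:125]=0
n,l,s,ce=cv2.connectedComponentsWithStats(m)
for k in range(1,n):
    x,y,w,h,A=s[k]
    if A>40 and 200<ce[k][0]<380 and y<320:
        q=l==k; print(k,s[k],ce[k].round(1),world(i,ce[k],15)[0].round(0),'z pct',np.percentile(W[q][:,2],[10,50,90,99]).round(0))
# side: blade profile
j=manip.camera_info('side'); b=np.load('side0.npz'); Ws=cloud(j,b['d'])
q=(Ws[...,2]>6)&(Ws[...,2]<320)
q[:, :245]=0;q[:,282:]=0;q[:150]=0;q[278:]=0
for z in range(6,310,20):
    s_=q&(abs(Ws[...,2]-z)<10)&(abs(Ws[...,0]-390)<120)
    if s_.sum(): print(z,s_.sum(),np.percentile(Ws[s_][:,0],[2,50,98]).round(),np.percentile(Ws[s_][:,1],[2,50,98]).round())
E
```

```text
cloth z -0.3471955617241633
5 [240 125  25  19 298] [253.9 132.3] [800. 231.  15.] z pct [22. 41. 72. 80.]
15 [296 145  15  13 138] [303.3 150.8] [745. 100.  15.] z pct [ 2. 21. 27. 29.]
17 [229 152  23  25 424] [240.5 164.4] [711. 268.  15.] z pct [ 0. 56. 91. 99.]
18 [263 159  57  17 334] [291.9 164.1] [709. 131.  15.] z pct [ 0. 13. 16. 18.]
20 [335 160  20  24 345] [344.6 171.7] [685.  -8.  15.] z pct [ 2. 49. 79. 89.]
24 [258 175   9  15  62] [262.3 182.3] [660. 210.  15.] z pct [   9.   13.   16. 1020.]
27 [315 179   8  15  65] [318.4 186. ] [648.  63.  15.] z pct [  2.  13.  16. 379.]
36 [ 262  189   39   48 1072] [281.4 214.5] [574. 162.  15.] z pct [ 19.  32. 183. 299.]
57 [300 279  11  12  52] [304.6 283.4] [397. 107.  15.] z pct [ 7. 10. 13. 16.]
58 [313 283  25  11  77] [325.3 287.5] [386.  56.  15.] z pct [   7.   10.   13. 1020.]
62 [340 292   7  14  56] [343.3 297.8] [361.  12.  15.] z pct [ 8. 10. 12. 13.]
```

View pics/crop0.png

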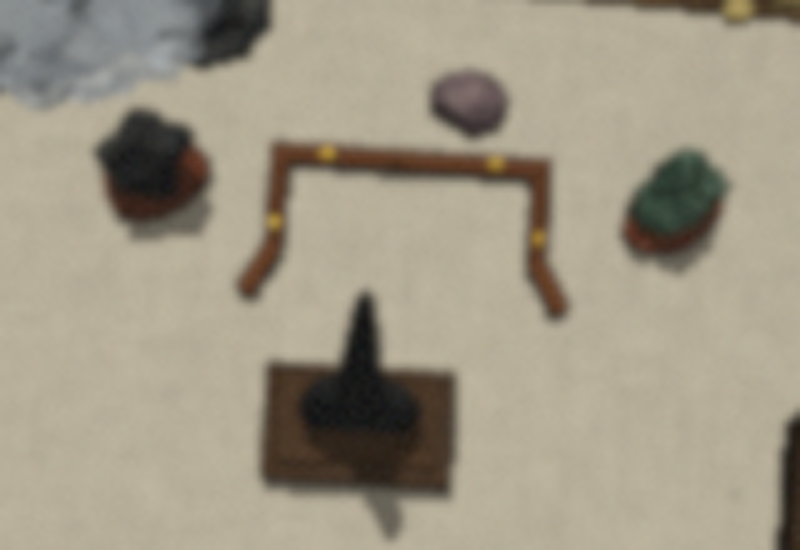

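Confirmed: the crop shows the larger brown rail with its back strip at crop (410,160). The stone's board corners are about (268,362), (455,373), (447,495) and (263,485). Next I'll fit the poses.

```bash
cat >> h.py <<'E'
def stone(i,p,d):
    """board top rect from depth cloud: centre, yaw of x axis"""
    W=cloud(i,d); k=(W[...,2]>19)&(W[...,2]<38)&(d>0)
    hsv=cv2.cvtColor(p,cv2.COLOR_BGR2HSV); k&=hsv[...,2]<120
    k=k.astype(np.uint8); n,l,s,ce=cv2.connectedComponentsWithStats(k)
    ok=[j for j in range(1,n) if 520<W[l==j][:,0].mean()<720 and 90<W[l==j][:,1].mean()<220]
    j=max(ok,key=lambda j:s[j,4])
    P=W[l==j]; (c,wh,a)=cv2.minAreaRect(P[:,:2].astype(np.float32))
    a=np.radians(a); a=(a+np.pi/4)%(np.pi/2)-np.pi/4
    return np.array(c),wh,a,len(P)
E
python3 - <<'E'
from h import *
i=manip.camera_info('top'); a=np.load('top0.npz'); p,d=a['p'],a['d']
cr=lambda L:np.array([[210+(x+.5)/5-.5,130+(y+.5)/5-.5] for x,y in L])
b=world(i,cr([(268,362),(455,373)]),24); print('board top-front',b.round(1))
b2=world(i,cr([(447,495),(263,485)]),8); print('board rear',b2.round(1))
r=world(i,cr([(290,172),(530,183)]),14); print('rail inner back',r.round(1))
e=(r[0]-r[1])[:2]; print('len',np.linalg.norm(e)); e/=np.linalg.norm(e); x=np.array([e[1],-e[0]]); print('rail yaw',np.arctan2(x[1],x[0]),'org',r[:,:2].mean(0)-32*x)
r=world(i,cr([(272,143),(550,160)]),14); e=(r[0]-r[1])[:2]; print('outer len',np.linalg.norm(e));e/=np.linalg.norm(e);x=np.array([e[1],-e[0]]);print(np.arctan2(x[1],x[0]),r[:,:2].mean(0)-44*x)
e=(b[0]-b[1])[:2];print('board len',np.linalg.norm(e)); e/=np.linalg.norm(e); x=np.array([e[1],-e[0]]); print('stone yaw',np.arctan2(x[1],x[0]),'c',b[:,:2].mean(0)-31*x)
print(stone(i,p,d))
j=manip.camera_info('side'); s=np.load('side0.npz'); Ws=cloud(j,s['d'])
T=cloud(i,d)
for nm,C in(('side',Ws),('top',T)):
  for z in range(10,310,20):
    k=(abs(C[...,2]-z)<10)&(abs(C[...,0]-574)<60)&(abs(C[...,1]-162)<70)
    if k.sum()>2: print(nm,z,k.sum(),np.percentile(C[k][:,0],[2,98]).round(),np.percentile(C[k][:,1],[2,98]).round())
E
```

```text
board top-front [[605.6 208.1  24. ]
 [598.  111.6  24. ]]
board rear [[536.8 116.7   8. ]
 [543.7 212.    8. ]]
rail inner back [[710.6 195.6  14. ]
 [702.1  68.2  14. ]]
len 127.7205898344322
rail yaw -0.0669048385418229 org [674.43466937 134.01888086]
outer len 148.4506520365743
-0.08308971675196836 [676.91485213 134.6797329 ]
board len 96.79583606428737
stone yaw -0.07825344945894609 c [570.91211513 162.29688737]
(array([572.01513672, 162.14778137]), (98.0157699584961, 59.828372955322266), np.float64(-0.074355723951121), 615)
side 10 638 [516. 633.] [ 98. 230.]
side 30 426 [541. 602.] [124. 215.]
side 50 45 [565. 579.] [144. 194.]
side 70 52 [565. 579.] [147. 195.]
side 90 53 [565. 579.] [149. 193.]
side 110 50 [565. 578.] [152. 190.]
side 130 50 [565. 579.] [153. 184.]
side 150 39 [566. 577.] [156. 176.]
side 170 43 [566. 578.] [156. 177.]
side 190 42 [566. 579.] [161. 176.]
side 210 36 [566. 576.] [161. 175.]
side 230 35 [566. 577.] [164. 173.]
side 250 39 [566. 577.] [163. 171.]
side 270 38 [567. 578.] [163. 172.]
side 290 38 [568. 578.] [159. 169.]
top 10 490 [516. 632.] [ 94. 231.]
top 30 654 [542. 603.] [113. 209.]
top 50 27 [566. 570.] [137. 189.]
top 70 44 [566. 578.] [131. 190.]
top 90 41 [566. 577.] [134. 187.]
top 110 54 [566. 579.] [140. 185.]
top 130 43 [567. 578.] [147. 180.]
top 150 11 [567. 569.] [152. 170.]
top 170 18 [567. 569.] [153. 171.]
top 190 17 [567. 573.] [153. 171.]
top 210 16 [567. 571.] [154. 168.]
top 230 22 [567. 575.] [154. 169.]
top 250 11 [567. 569.] [157. 167.]
top 270 21 [567. 576.] [157. 167.]
top 290 24 [567. 577.] [158. 165.]
```

The stone is at (571.5,162, yaw −0.076) and the rail origin is at about (675.5,134, yaw −0.075), so the stone is 106 mm short and 20 mm to the left.

The hand stays vertical, so I'll yaw it 45°. A front finger corner can then push the base near its ends, alternating left and right, with the hand's body clear of the blade. First comes the approach.

Emit:
step_arm(series=[11,50,0,0.02,0,11,50,0,0.02,0,11,50,0,0.02,0,11,50,0,0.02,0,11,50,0,0.02,0,11,50,0,0.02,0,11,50,0,0.02,0,11,50,0,0.02,0,11,50,0,0.02,0,11,50,0,0.02,0,11,50,0,0.02,0,11,50,0,0.02,0,11,50,0,0.02,0,11,50,0,0.016,0,11,49,0,0,0,0,0,0,0,0])

```text
clock: 2.1
eef_pos: [396.0, 252.1, 229.7]
eef_rot: [-3.141, 0.001, 0.713]
wrist_force: [0.4, -0.2, -0.1]
finger_gap: 93.9
finger_force: 0.0
```

Emit:
step_arm(series=[40,0,0,0,0,35,0,-30,0,0,0,0,-50,0,0,0,0,-50,0,0,0,0,-40,0,0,0,0,-17,0,0,0,0,0,0,0,0,0,0,0,0])

```text
clock: 3.1
eef_pos: [471.9, 250.1, 45.1]
eef_rot: [3.141, -0.002, 0.71]
wrist_force: [0.6, -0.2, 0.9]
finger_gap: 94.0
finger_force: 0.0
```

```bash
python3 - <<'E'
from h import *
i,p,d=cam('side'); c1=cv2.resize(p[150:300,200:360],None,fx=2.5,fy=2.5)
i,q,d=cam('top'); c2=cv2.resize(q[120:270,200:360],None,fx=2.5,fy=2.5)
cv2.imwrite('pics/a1.png',np.hstack([c1,c2])); print(stone(i,q,d))
E
```

```text
(array([571.5802002 , 161.71147156]), (96.88795471191406, 59.075931549072266), np.float64(-0.07299285126327337), 508)
```

View pics/a1.png

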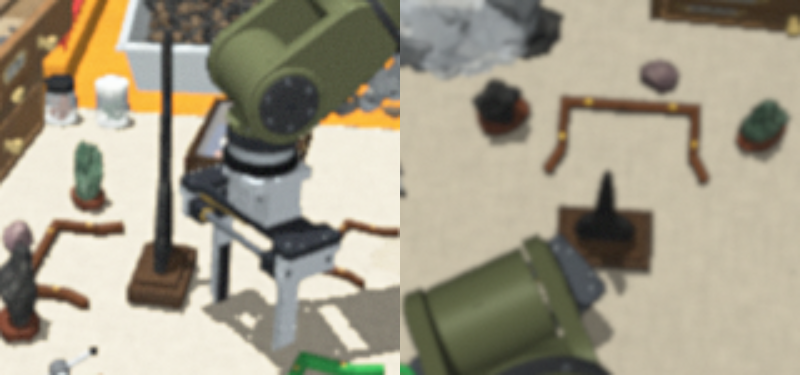

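The picture shows the front finger corner just behind the board's left end, the hand's plate well clear of the blade, and the stone unmoved. I'll push the left end first, to head the stone to the right.

Emit:
step_arm(series=[10,0,-2,0,0,10,-2,0,0,0,6,0,0,0,0,4,0,0,0,0,4,0,0,0,0,4,0,0,0,0,4,-1,0,0,0,4,-1,0,0,0,4,-1,0,0,0,0,0,0,0,0])

```text
clock: 4.45
eef_pos: [521.6, 244.8, 41.5]
eef_rot: [3.141, -0.0, 0.71]
wrist_force: [-0.1, 1.6, 1.2]
finger_gap: 94.1
finger_force: 0.4
```

```bash
cat > m.py <<'E'
from h import *
i,q,d=cam('top'); c,wh,a,n=stone(i,q,d); O=np.array([675.5,134.3]); t=-.075
R=np.array([[np.cos(t),np.sin(t)],[-np.sin(t),np.cos(t)]])
print('world',c.round(1),'yaw %.3f'%a,'rail-frame',(R@(c-O)).round(1),'rel yaw %.3f'%(a-t),np.round(wh,0),n)
Q=np.array([[np.cos(a),-np.sin(a)],[np.sin(a),np.cos(a)]])
s=manip.read_state(); psi=s['eef_rot'][2]
off=8*np.array([np.cos(psi),np.sin(psi)])+59.5*np.array([np.sin(psi),-np.cos(psi)])
k=s['eef_pos'][:2]+off
print('finger corner in stone frame',(Q.T@(k-c)).round(1),'tcp',s['eef_pos'].round(1),'t',s['clock'])
for n,y in(('L',43),('R',-43)): print(n,'tcp at contact',(c+Q@[-31,y]-off).round(1))
E
python3 m.py
```

```text
world [575.4 133.7] yaw -0.297 rail-frame [-99.8  -8.1] rel yaw -0.222 [54. 58.] 318
finger corner in stone frame [-29.6  65.5] tcp [521.4 244.8  41.5] t 4.5
L tcp at contact [513.5 223.8]
R tcp at contact [488.3 141.6]
```

```bash
cat >> h.py <<'E'
def stone(i,p,d):
    """front edge and right end of the board (left may be hidden); centre from those, yaw from min-area rect"""
    W=cloud(i,d); k=(W[...,2]>19)&(W[...,2]<38)&(d>0)
    hsv=cv2.cvtColor(p,cv2.COLOR_BGR2HSV); k&=(hsv[...,2]<120)&(abs(W[...,0]-620)<100)&(abs(W[...,1]-155)<90)
    n,l,s,_=cv2.connectedComponentsWithStats(k.astype(np.uint8)); j=1+s[1:,4].argmax()
    P=W[l==j][:,:2]; _,wh,a=cv2.minAreaRect(P.astype(np.float32))
    a=np.radians(a); a=(a+np.pi/4)%(np.pi/2)-np.pi/4
    Q=np.array([[np.cos(a),-np.sin(a)],[np.sin(a),np.cos(a)]]); L=P@Q
    c=Q@np.array([L[:,0].max()-29.9,L[:,1].min()+49])
    B=W[(W[...,2]>220)&(W[...,2]<310)&(np.hypot(W[...,0]-c[0],W[...,1]-c[1])<30)]
    print('blade top',np.median(B,0).round(1) if len(B) else None,len(B))
    return c,wh,a,len(P)
E
python3 m.py; python3 - <<'E'
from h import *
i=manip.camera_info('top');a=np.load('top0.npz');print(stone(i,a['p'],a['d']))
i,q,d=cam('top'); c2=cv2.resize(q[120:270,200:360],None,fx=2.5,fy=2.5)
i,p,d=cam('side'); c1=cv2.resize(p[150:300,200:360],None,fx=2.5,fy=2.5)
cv2.imwrite('pics/a2.png',np.hstack([c1,c2]))
E
```

```text
blade top [579.1 154.6 264.7] 82
world [582.1 154.5] yaw -0.300 rail-frame [-94.7  13.1] rel yaw -0.225 [54. 59.] 312
finger corner in stone frame [-30.1  43.5] tcp [521.3 244.9  41.5] t 4.55
L tcp at contact [520.3 244.6]
R tcp at contact [494.9 162.5]
blade top [568.5 161.2 267. ] 83
(array([572.02865737, 162.13885821]), (98.0157699584961, 59.828372955322266), np.float64(-0.074355723951121), 615)
```

View pics/a2.png

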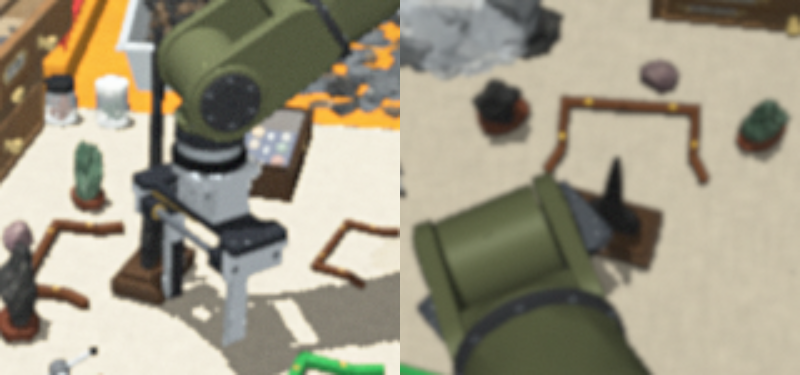

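The model holds: the corner is at stone-frame (−30,43.5). The stone has advanced 11 mm and turned to −0.30 with the blade clear. Next is the right end.

Emit:
step_arm(series=[-25,2,0,0,0,-11,-20,0,-0.1,0,0,-40,0,-0.11,0,0,-17,0,0,0,7,0,0,0,0,6,0,0,0,0,5,0,0,0,0,4,0,0,0,0,4,0,0,0,0,4,0,0,0,0,4,0,0,0,0,4,0,0,0,0,4,0,0,0,0,4,0,0,0,0,3,0,0,0,0,0,0,0,0,0])

```text
clock: 6.65
eef_pos: [534.4, 169.9, 41.4]
eef_rot: [3.141, -0.0, 0.5]
wrist_force: [-0.8, -1.0, 0.1]
finger_gap: 93.8
finger_force: 0.5
```

```bash
python3 m.py
```

```text
blade top None 0
world [603.4 232.3] yaw -0.034 rail-frame [-79.3  92.3] rel yaw 0.041 [26.  7.] 22
finger corner in stone frame [ -29.7 -111.8] tcp [534.4 170.   41.5] t 6.7
L tcp at contact [538.3 324.8]
R tcp at contact [535.4 238.8]
```

Emit:
step_arm(series=[-25,0,0,0,0,-9,20,0,0.11,0,0,40,0,0.11,0,0,6,0,0,0,0,0,0,0,0])

```text
clock: 7.32
eef_pos: [500.2, 235.9, 41.4]
eef_rot: [3.141, -0.0, 0.719]
wrist_force: [-0.0, -0.6, -0.6]
finger_gap: 94.2
finger_force: 0.0
```

```bash
python3 m.py
```

```text
blade top [598.7 162.2 266.1] 86
world [599.3 164.6] yaw -0.026 rail-frame [-78.3  24.5] rel yaw 0.049 [65. 58.] 312
finger corner in stone frame [-54.7  30. ] tcp [500.2 235.5  41.4] t 7.375
L tcp at contact [524.2 247.9]
R tcp at contact [522.  161.9]
```

Emit:
step_arm(series=[6,11,0,0,0,7,1,0,0,0,6,-1,0,0,0,5,-1,0,0,0,4,-1.5,0,0,0,4,-1.5,0,0,0,4,-1.5,0,0,0,4,-1.5,0,0,0,4,-1.5,0,0,0,4,-1.5,0,0,0,4,-1.5,0,0,0,0,0,0,0,0])

```text
clock: 8.88
eef_pos: [552.5, 235.2, 41.5]
eef_rot: [3.141, -0.0, 0.72]
wrist_force: [-0.3, 1.2, 1.1]
finger_gap: 93.6
finger_force: 0.5
```

```bash
python3 m.py
```

```text
blade top [613.2 149.2 263. ] 91
world [616.3 149. ] yaw -0.257 rail-frame [-60.1  10.3] rel yaw -0.182 [53. 59.] 285
finger corner in stone frame [-30.   40.5] tcp [552.4 235.3  41.5] t 8.925
L tcp at contact [552. 238.]
R tcp at contact [530.2 154.8]
```

Emit:
step_arm(series=[-25,2,0,0,0,-8,-20,0,-0.11,0,0,-40,0,-0.11,0,0,-10,0,0,0,7,-1,0,0,0,6,-1,0,0,0,5,-1,0,0,0,4,-1,0,0,0,4,-1,0,0,0,4,-1,0,0,0,4,-1,0,0,0,4,-1,0,0,0,4,-1,0,0,0,4,-1,0,0,0,3,-1,0,0,0,0,0,0,0,0])

```text
clock: 10.92
eef_pos: [568.4, 156.4, 41.5]
eef_rot: [3.141, -0.0, 0.5]
wrist_force: [-1.1, -0.5, -0.4]
finger_gap: 94.0
finger_force: 0.2
```

Emit:
step_arm(series=[-25,2,0,0,0,-7,20,0,0.11,0,0,40,0,0.11,0,0,8,0,0,0,0,0,0,0,0])

```text
clock: 11.55
eef_pos: [536.2, 226.5, 41.4]
eef_rot: [3.141, -0.0, 0.719]
wrist_force: [-0.1, -0.2, 0.8]
finger_gap: 93.9
finger_force: 0.0
```

```bash
python3 m.py
```

```text
blade top [628.9 152.3 263.3] 91
world [633.6 153.4] yaw -0.010 rail-frame [-43.2  15.9] rel yaw 0.065 [52. 59.] 264
finger corner in stone frame [-52.5  32.5] tcp [536.2 225.9  41.4] t 11.6
L tcp at contact [557.8 236.2]
R tcp at contact [557.  150.2]
```

Emit:
step_arm(series=[5,11,0,0,0,6,1,0,0,0,6,-1,0,0,0,5,-1,0,0,0,4,-1.5,0,0,0,4,-1.5,0,0,0,4,-1.5,0,0,0,4,-1.5,0,0,0,4,-1.5,0,0,0,4,-1.5,0,0,0,4,-1.5,0,0,0,0,0,0,0,0])

```text
clock: 13.1
eef_pos: [586.5, 225.7, 41.4]
eef_rot: [3.141, -0.0, 0.72]
wrist_force: [-0.3, 1.5, 1.1]
finger_gap: 93.9
finger_force: 0.6
```

```bash
python3 m.py
```

```text
blade top [647.3 136.2 263.9] 95
world [649.9 136. ] yaw -0.224 rail-frame [-25.6  -0.2] rel yaw -0.149 [54. 59.] 292
finger corner in stone frame [-29.  45.] tcp [586.4 225.8  41.5] t 13.15
L tcp at contact [584.  224.3]
R tcp at contact [564.9 140.4]
```

Emit:
step_arm(series=[-25,2,0,0,0,-6,-20,0,-0.11,0,0,-40,0,-0.11,0,0,-16,0,0,0,7,-1,0,0,0,6,-1,0,0,0,5,0,0,0,0,4,-1,0,0,0,4,-1,0,0,0,4,-1,0,0,0,4,-1,0,0,0,4,-1,0,0,0,4,-1,0,0,0,2,0,0,0,0,0,0,0,0,0])

```text
clock: 15.02
eef_pos: [599.3, 143.9, 41.5]
eef_rot: [3.141, -0.0, 0.5]
wrist_force: [-0.8, -0.6, -0.4]
finger_gap: 94.5
finger_force: 0.5
```

Emit:
step_arm(series=[-25,2,0,0,0,-7,20,0,0.11,0,0,40,0,0.11,0,0,8,0,0,0,0,0,0,0,0])

```text
clock: 15.65
eef_pos: [567.2, 214.0, 41.4]
eef_rot: [3.141, -0.0, 0.719]
wrist_force: [-0.7, -0.1, -0.7]
finger_gap: 93.8
finger_force: 0.0
```

```bash
python3 m.py
```

```text
blade top [660.  136.2 261.5] 65
world [645.2 114.6] yaw 0.751 rail-frame [-28.7 -21.9] rel yaw 0.826 [51. 60.] 238
finger corner in stone frame [16.5 65.7] tcp [567.2 213.4  41.4] t 15.7
L tcp at contact [548.  164.4]
R tcp at contact [606.7 101.6]
```

Emit:
step_arm(series=[-50,20,0,0,0,-40,10,0,0,0,0,0,0,0,0])

```text
clock: 16.08
eef_pos: [475.6, 243.6, 41.6]
eef_rot: [-3.141, 0.001, 0.72]
wrist_force: [0.7, 0.1, 0.2]
finger_gap: 94.2
finger_force: 0.0
```

```bash
python3 m.py; python3 - <<'E'
from h import *
i,q,d=cam('top'); c2=cv2.resize(q[120:250,210:370],None,fx=4.5,fy=4.5,interpolation=cv2.INTER_CUBIC); cv2.imwrite('pics/a3.png',c2)
E
```

```text
blade top [660.3 138.  263.3] 99
world [663.7 138.8] yaw 0.028 rail-frame [-12.1   3.6] rel yaw 0.103 [59. 97.] 563
finger corner in stone frame [-139.5   69.2] tcp [477.1 243.5  41.9] t 16.125
L tcp at contact [586.2 220.4]
R tcp at contact [588.7 134.4]
```

View pics/a3.png

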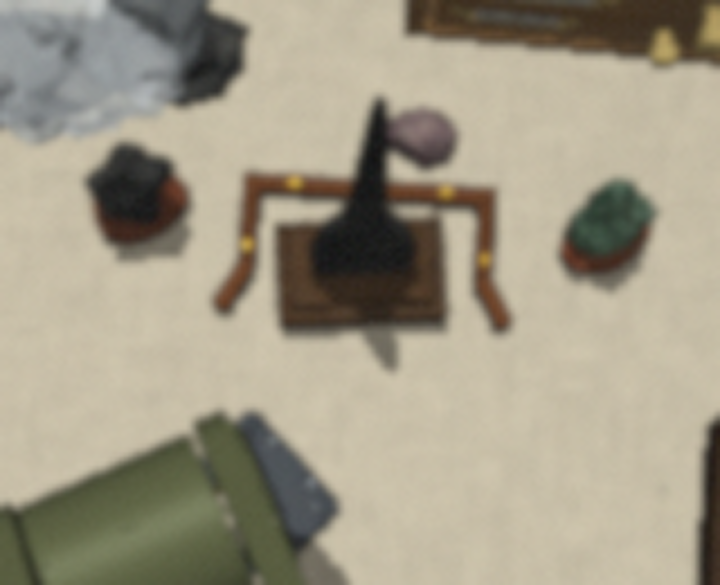

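The stone is in the rail at x −12, y +3.6 and 0.10 rad askew: board at crop (360,275), back strip at (370,187). The bystanders are where they were. I'll push the left end next.

Emit:
step_arm(series=[50,-10,0,0,0,40,-9,0,0,0,8,0,0,0,0,6,-1,0,0,0,5,-1,0,0,0,4,-1,0,0,0,4,-1,0,0,0,4,-1,0,0,0,4,-1,0,0,0,0,0,0,0,0])

```text
clock: 17.42
eef_pos: [602.5, 218.8, 41.5]
eef_rot: [3.141, -0.0, 0.72]
wrist_force: [-1.8, 0.9, 1.4]
finger_gap: 94.1
finger_force: 0.6
```

```bash
python3 m.py
```

```text
blade top [668.9 131.7 262.7] 101
world [674.5 132.2] yaw -0.096 rail-frame [-0.8 -2.2] rel yaw -0.021 [50. 62.] 269
finger corner in stone frame [-31.3  44.4] tcp [602.4 218.8  41.5] t 17.475
L tcp at contact [602.5 217.4]
R tcp at contact [594.3 131.8]
```

Emit:
step_arm(series=[-25,2,0,0,0,-3,-20,0,-0.11,0,0,-40,0,-0.11,0,0,-21,0,0,0,7,0,0,0,0,7,0,0,0,0,6,0,0,0,0,4,0,0,0,0,3,0,0,0,0,3,0,0,0,0,2,0,0,0,0,0,0,0,0,0])

```text
clock: 18.98
eef_pos: [606.2, 139.9, 41.4]
eef_rot: [-3.142, 0.0, 0.5]
wrist_force: [-1.7, 0.3, 0.6]
finger_gap: 94.3
finger_force: 0.6
```

Emit:
step_arm(series=[1,0,0,0,0,1,0,0,0,0,0,0,0,0,0])

```text
clock: 19.35
eef_pos: [608.2, 139.9, 41.5]
eef_rot: [3.142, -0.0, 0.5]
wrist_force: [-2.4, -0.6, -0.7]
finger_gap: 93.9
finger_force: 0.8
```

Now I'll back off and look.

Emit:
step_arm(series=[-25,2,0,0,0,-50,30,0,0.11,0,-50,50,0,0.11,0,0,20,0,0,0,0,0,0,0,0])

```text
clock: 19.98
eef_pos: [489.7, 237.2, 41.9]
eef_rot: [3.141, -0.002, 0.721]
wrist_force: [0.6, -0.5, -0.2]
finger_gap: 94.0
finger_force: 0.0
```

```bash
python3 m.py; python3 - <<'E'
from h import *
i,q,d=cam('top'); c2=cv2.resize(q[145:225,250:340],None,fx=7,fy=7,interpolation=cv2.INTER_CUBIC); cv2.imwrite('pics/a4.png',c2)
E
```

```text
blade top [672.  133.1 263.5] 94
world [678.8 131.2] yaw -0.049 rail-frame [ 3.5 -2.8] rel yaw 0.026 [99. 63.] 585
finger corner in stone frame [-146.7   58.5] tcp [489.9 236.2  41.6] t 20.025
L tcp at contact [604.7 215.2]
R tcp at contact [600.5 129.3]
```

View pics/a4.png

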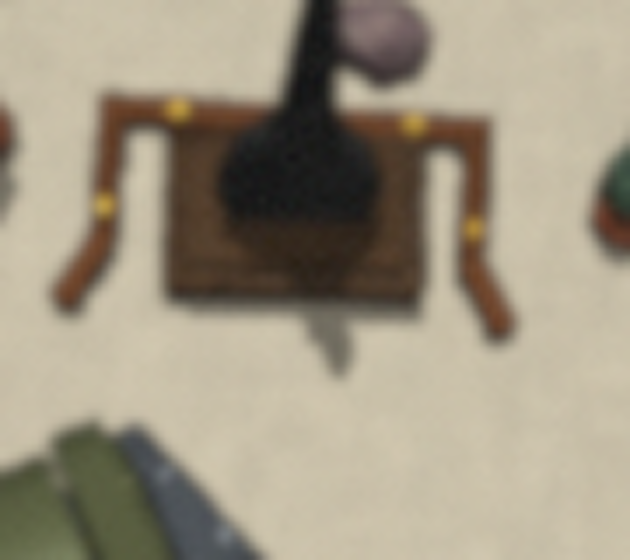

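The board sits almost flush at the back strip: right end touching at crop (420,140), left end a hair open, about 0.025 rad. I'll give the left end a final nudge.

Emit:
step_arm(series=[50,-10,0,0,0,45,-8,0,0,0,8,0,0,0,0,5,0,0,0,0,3,0,0,0,0,2,0,0,0,0,1,0,0,0,0,0,0,0,0,0])

```text
clock: 21.08
eef_pos: [602.8, 218.3, 41.5]
eef_rot: [-3.141, 0.0, 0.72]
wrist_force: [-1.1, -0.6, -0.1]
finger_gap: 94.1
finger_force: 0.2
```

Emit:
step_arm(series=[1,0,0,0,0,1,0,0,0,0,0,0,0,0,0])

```text
clock: 21.45
eef_pos: [604.9, 218.2, 41.4]
eef_rot: [-3.141, 0.0, 0.72]
wrist_force: [-2.9, 1.0, -0.2]
finger_gap: 93.8
finger_force: 0.8
```

Emit:
step_arm(series=[1,0,0,0,0,1,0,0,0,0,0,0,0,0,0])

```text
clock: 21.82
eef_pos: [607.1, 218.1, 41.4]
eef_rot: [3.142, -0.0, 0.72]
wrist_force: [-1.8, 1.0, 0.1]
finger_gap: 93.8
finger_force: 0.8
```

Emit:
step_arm(series=[-25,2,0,0,0,-50,10,0,0,0,-40,10,0,0,0,0,0,0,0,0])

```text
clock: 22.32
eef_pos: [490.4, 240.7, 41.8]
eef_rot: [3.141, 0.0, 0.722]
wrist_force: [0.8, 0.3, 0.5]
finger_gap: 94.0
finger_force: 0.0
```

```bash
python3 m.py; python3 - <<'E'
from h import *
i,q,d=cam('top'); c2=cv2.resize(q[145:225,250:340],None,fx=7,fy=7,interpolation=cv2.INTER_CUBIC); cv2.imwrite('pics/a5.png',c2)
E
```

```text
blade top [674.3 131.6 263. ] 102
world [679.9 131.8] yaw -0.084 rail-frame [ 4.6 -2.2] rel yaw -0.009 [97. 62.] 571
finger corner in stone frame [-148.   57.] tcp [491.9 240.5  42. ] t 22.375
L tcp at contact [607.4 216.7]
R tcp at contact [600.1 131. ]
```

View pics/a5.png

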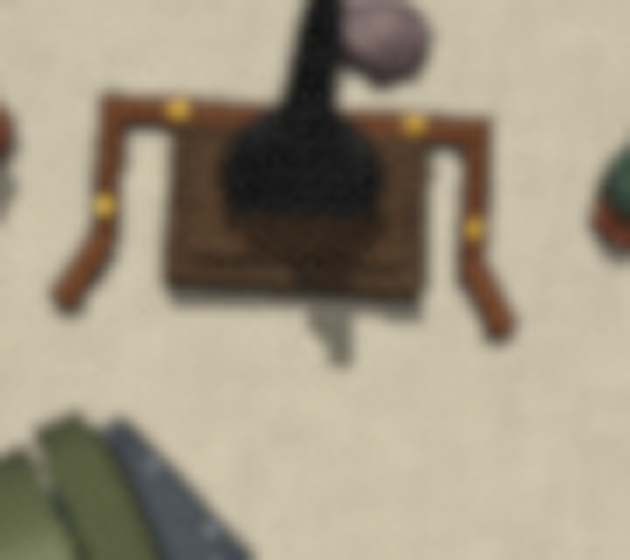

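The rear edge now runs parallel to the back strip, about 0.01 rad off. The base is home, the bystanders are unmoved and the hand is well clear, so I'm handing in.

```bash
python3 -c "
from cell import manip; print(manip.sign_off())"
```

```text
the job is handed in; nothing more can be done
None
```

I pushed the spear stone home and handed the job in at about 22 s: it stands free and upright in the larger brown rail, parallel to the back strip within about 0.01 rad and flush to within my 2–3 mm camera accuracy, with the blade untouched and the bystanders where they were; no verdict came back.

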